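# Put the brush and spatula away in the utensil tray

## Task

Put the blue pastry brush and the red spatula away in the white utensil tray: each lying flat in the lane with the liner of its own colour, handle at the tray's notched, dark grey end and head at the plain white end. Set them down rather than dropping them, and leave the wooden spoon where it lies in its own lane.

Things in the scene. Friction and masses are not known exactly. Their poses are not given: they have to be found in the camera images.
- brush: pastry brush lying flat on the worktop, 170 mm long, 70 g: blue bar handle, 20 mm wide and 16 mm high, from x = -85 to +30 mm; steel collar, then a white bristle head 34 mm wide, 12 mm high, from x = +45 to +85 mm, rigid. Origin: centre of its flat underside, close to its centre of mass, under the handle; x points from handle to head, z up.
- brush_head (a point): centre of the brush's white head, 65 mm from its origin along +x, 6 mm above its underside
- spatula: spatula lying flat on the worktop, 190 mm long, 80 g: red bar handle, 20 mm wide and 16 mm high, from x = -95 to +22 mm; short steel neck, then a red slotted blade 56 mm wide, 5 mm thick, from x = +35 to +95 mm, rigid. Origin: centre of its flat underside, close to its centre of mass, under the handle; x points from handle to head (blade), z up.
- spatula_head (a point): centre of the spatula's blade, 65 mm from its origin along +x, 3 mm above its underside
- tray: white utensil tray, 237 (x) by 264 (y) mm, 24 high, fixed. Origin: centre of its underside; floor 6 mm up. Three lanes along x, each 225 x 80 mm inside, centred at y = -86, 0, +86 mm, parted by walls 6 mm thick, 18 mm over the floor. The -x end wall, dark grey, is the notched end, for handles: each lane has a 48 mm wide notch there (10 mm high). The +x end wall is plain, white.
- blue_liner: blue liner 215 x 74 mm, 3 mm thick, fixed on the floor of one of the lanes (which one varies), centred in it: the brush's place. Origin: centre of its underside (6 mm above the worktop; its top is at 9 mm); x along the lane, towards the plain end; z up.
- red_liner: red liner 215 x 74 mm, 3 mm thick, fixed on the floor of another lane, centred in it: the spatula's place. Origin and axes as for the blue liner.
- spoon: small wooden spoon, 160 mm long, 46 mm wide at the bowl, 10 mm high, already lying in the third lane, which has no liner; leave it there. Origin: near the middle of its underside, x towards its bowl.

How it is judged:
By the outcome, as a careful person would: the job done as asked, in the order asked, and still so for the second after the job is handed in, with the robot touching nothing.
It also fails if it takes over 54 s, if anything falls off the work surface, if the arm or the gripper's body presses on something with over 40 N, if the wrist force passes 120 N, or if a joint passes its speed limit or range.

## Robot

A 7-joint arm with a two-finger parallel gripper is mounted at the origin on the work surface. World frame = base frame: x ahead of the robot, y to its left, z up, the work surface at z = 0. Lengths are in m, angles in rad, forces in N, time in s.
With the tool pointing down it reaches from about 0.425 to 0.825 m from the base axis. Payload 3.6 kg.
Tool frame: the origin (TCP) lies where the fingers leave the gripper's body, on its centre line; the fingertips stand 73 mm ahead of it and the grasp point (between the pads) lies 54 mm ahead of it; z points along the fingers, y is the line along which they close (so a half turn about z gives the same grasp; the last joint's range is limited). The gripper opens to 85 mm and grips with 20 to 120 N. Pads are 22 mm wide; open, the fingers measure 114 mm over their backs; the gripper's body (76 mm by 85 mm) begins 54 mm behind the grasp point. The pads swing forward as they close: fully open they stand 13 mm farther back than shut.
Start: joints at [-1.167, 0.615, -0.013, 1.423, 0.008, 1.103, -0.04], TCP at [0.271, 0.591, 0.304] pointing down, gripper open.
Joint ranges: [-3.12, 3.12], [-0.3, 2.06], [-1.34, 1.32], [0.26, 2.42], [-1.36, 4.5], [0.01, 1.98], [-2.84, 2.84]. Speed limits (rad/s): [2.79, 2.79, 3.14, 3.14, 3.14, 3.14, 3.14].

## Interface

Orientations are given as a unit quaternion [x, y, z, w].
In Python, from station import arm, snapshot, camera_info, ticket gives the robot as it stands. Calls block until the motion is done:
- arm.movep(position, orientation): joint-space move of the TCP to a pose.
- arm.line_to(position, velocity=0.15, ori=None): straight line of the TCP; ori=None keeps the orientation; velocity is the mean speed in m/s.
- arm.move_j(angles): joint-space move.
- arm.move_gripper(opening, effort=None): opening from 0.0 (shut) to 1.0 (fully open); effort is the grip in N (None keeps the last); returns when the fingers have stopped.
- arm.pause(seconds).
- arm.ik(position, orientation): joint angles nearest the present ones, or None.
- snapshot(name): name is "side" or "top" or "wrist"; returns the picture (420x560x3 uint8, blue, green, red); there is no depth.
- camera_info(name): a dict with "fx", "fy", "cx", "cy" (pixels), "R" (3x3) and "t" (3): a world point X has camera coordinates R X + t; the wrist camera has in their place "T_tool_cam" (4x4, takes a point from camera to tool coordinates, whose origin is the TCP and whose axes are the flange's). Camera axes: x right, y down, z forward; pixel columns grow to the right and rows downward; lengths in m; the calibration is good to about 2 mm. A picture is of the moment at which its call begins: read the wrist's pose just before it. camera_info takes no time and is no camera call.
A pose or a line that the arm cannot do raises arm.MotionError and nothing moves.
- ticket.finish_job(): hands the job in; it is judged then, once.
Readings, each from a call of its own:
- arm.read_time(): time.
- arm.read_joint_positions(): joint angles.
- arm.read_dq(): joint speeds.
- arm.read_effort(): joint torques, N m.
- arm.read_tool_pos(): TCP position.
- arm.read_eef_rot(): TCP orientation.
- arm.read_ft_force(): force on the tool from outside, world axes, zero at the start.
- arm.read_wrist_torque(): the same for the moment, N m.
- arm.read_opening(): opening from 0.0 (shut) to 1.0 (fully open).
- arm.read_finger_force(): force on a finger pad.
Only numpy, scipy, OpenCV 4.12 (cv2) and the standard library are available. Lean on these libraries where they do the work, as an engineer would, in place of code of your own. Each camera call takes 0.05 s, during which the arm holds its last target. There are 200 camera calls.

## Working session

There is one attempt and no reset: what is moved stays moved. The work goes in short steps, each a Python script; the robot and the scene stay as the last script left them, time stands still between calls to the robot, and variables do not carry over. Pictures are saved under pics/ and viewed, at most 10 in all, crops included, and the job is handed in when it is done.

```bash
mkdir -p pics; ls; python3 - <<'E'
from station import arm,snapshot,camera_info
import cv2,numpy as np
for n in("top","side"):
    cv2.imwrite(f"pics/{n}0.png",snapshot(n)); c=camera_info(n)
    print(n,c["fx"],c["cx"],c["cy"],"pos",-np.array(c["R"]).T@np.array(c["t"]),np.round(c["R"],2).tolist())
print(camera_info("wrist")); print(arm.read_time(),arm.read_tool_pos(),arm.read_eef_rot())
E
```

```text
pics
top 466.35656457005626 277.2240529941699 207.10558098320746 pos [ 0.46193139 -0.00211366  1.18496342] [[-0.01, -1.0, 0.0], [-1.0, 0.01, -0.06], [0.06, -0.0, -1.0]]
side 464.46897290367 278.80319682866667 213.10582930856017 pos [ 0.39967219 -1.10103164  0.77005451] [[0.99, -0.13, -0.02], [-0.09, -0.55, -0.83], [0.1, 0.82, -0.56]]
{'fx': 314.6008555544241, 'fy': 314.6008555544241, 'cx': 277.915722277149, 'cy': 211.22336805309723, 'T_tool_cam': array([[ 4.32704469e-04, -9.50093041e-01, -3.11966386e-01,
         8.01381364e-02],
       [ 9.99999890e-01,  4.66975775e-04, -3.51512616e-05,
        -2.05665761e-04],
       [ 1.79077714e-04, -3.11966336e-01,  9.50093139e-01,
        -7.08622603e-02],
       [ 0.00000000e+00,  0.00000000e+00,  0.00000000e+00,
         1.00000000e+00]])}
0.1 [0.27122688 0.59015143 0.30283188] [ 2.13719371e-01  9.76894418e-01 -1.12649784e-03 -2.39663056e-04]
```

View pics/top0.png

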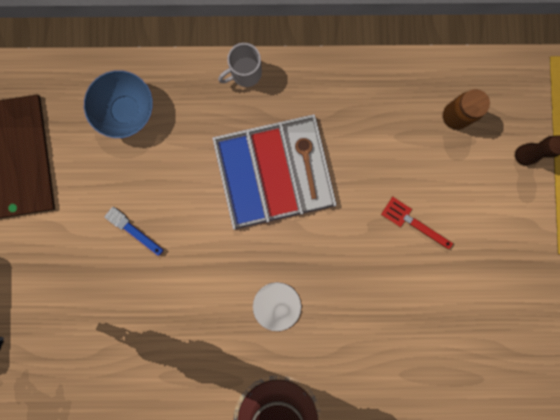

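View pics/side0.png

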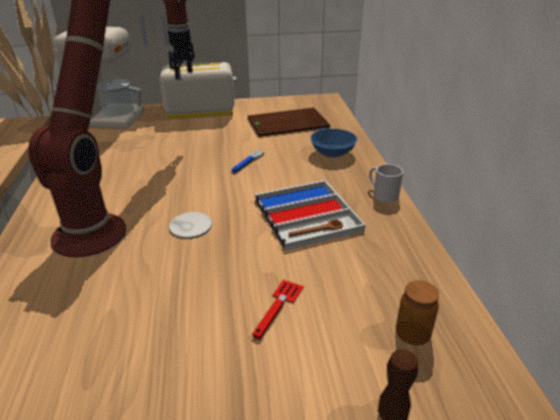

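The top view shows the brush at about (135,232) with its head up-left, and the spatula at (417,222) with its blade up-left. The tray is centred near (275,172), with lanes blue, red, spoon from left to right. The side view agrees. Next I'll zoom in to see which end is grey, and segment the colours.

```bash
cat > h.py <<'E'
import cv2,numpy as np
from station import arm,snapshot,camera_info
from scipy.spatial.transform import Rotation as Ro
def cam(n):
    c=dict(camera_info(n))
    if n=="wrist":
        T=np.eye(4);T[:3,:3]=Ro.from_quat(arm.read_eef_rot()).as_matrix();T[:3,3]=arm.read_tool_pos()
        W=T@np.array(c["T_tool_cam"]);c["R"]=W[:3,:3].T;c["t"]=-W[:3,:3].T@W[:3,3]
    c["R"]=np.array(c["R"]);c["t"]=np.array(c["t"]);return c
def ray(c,uv):
    d=c["R"].T@np.array([(uv[0]-c["cx"])/c["fx"],(uv[1]-c["cy"])/c["fy"],1.])
    return -c["R"].T@c["t"],d/np.linalg.norm(d)
def onplane(c,uv,z):
    o,d=ray(c,uv);return o+d*(z-o[2])/d[2]
def tri(c1,p1,c2,p2):
    o1,d1=ray(c1,p1);o2,d2=ray(c2,p2)
    s=np.linalg.lstsq(np.c_[d1,-d2],o2-o1,rcond=None)[0]
    a,b=o1+s[0]*d1,o2+s[1]*d2;return (a+b)/2,np.linalg.norm(a-b)
def blobs(im,col,amin=40):
    h=cv2.cvtColor(im,cv2.COLOR_BGR2HSV)
    m=cv2.inRange(h,(105,150,60),(130,255,255)) if col=="blue" else cv2.inRange(h,(0,200,60),(4,255,255))|cv2.inRange(h,(174,200,60),(180,255,255))
    cs=cv2.findContours(m,cv2.RETR_EXTERNAL,cv2.CHAIN_APPROX_NONE)[0]
    return sorted([k for k in cs if cv2.contourArea(k)>amin],key=cv2.contourArea,reverse=True)
E
python3 - <<'E'
from h import *
t=cv2.imread("pics/top0.png");s=cv2.imread("pics/side0.png")
a=cv2.resize(t[105:240,205:345],None,fx=3,fy=3,interpolation=3);b=cv2.resize(s[170:255,245:370],None,fx=3,fy=3,interpolation=3)
o=np.zeros((405,800,3),np.uint8);o[:,:420]=a;o[:255,422:797]=b;cv2.imwrite("pics/crop1.png",o)
for n,im in(("top",t),("side",s)):
  for col in("blue","red"):
    for k in blobs(im,col):
      r=cv2.minAreaRect(k);print(n,col,cv2.contourArea(k),np.round(cv2.boxPoints(r)).tolist(),[round(x,1) for x in r[0]])
E
```

```text
top blue 1986.0 [[219.0, 143.0], [244.0, 137.0], [264.0, 216.0], [239.0, 222.0]] [241.4, 179.3]
top blue 241.0 [[124.0, 228.0], [128.0, 223.0], [162.0, 250.0], [158.0, 255.0]] [142.9, 238.6]
top red 43.0 [[425.0, 233.0], [428.0, 229.0], [446.0, 240.0], [443.0, 244.0]] [435.5, 236.3]
side blue 492.5 [[261.0, 198.0], [327.0, 185.0], [328.0, 193.0], [262.0, 207.0]] [294.5, 195.8]
side blue 68.0 [[232.0, 169.0], [250.0, 156.0], [253.0, 159.0], [234.0, 172.0]] [242.1, 163.9]
side red 541.5 [[270.0, 213.0], [338.0, 198.0], [340.0, 207.0], [272.0, 223.0]] [305.1, 210.5]
side red 295.5 [[252.0, 334.0], [276.0, 298.0], [283.0, 303.0], [259.0, 339.0]] [267.7, 318.5]
side red 281.5 [[273.0, 296.0], [278.0, 279.0], [302.0, 286.0], [297.0, 303.0]] [287.7, 291.0]
```

View pics/crop1.png

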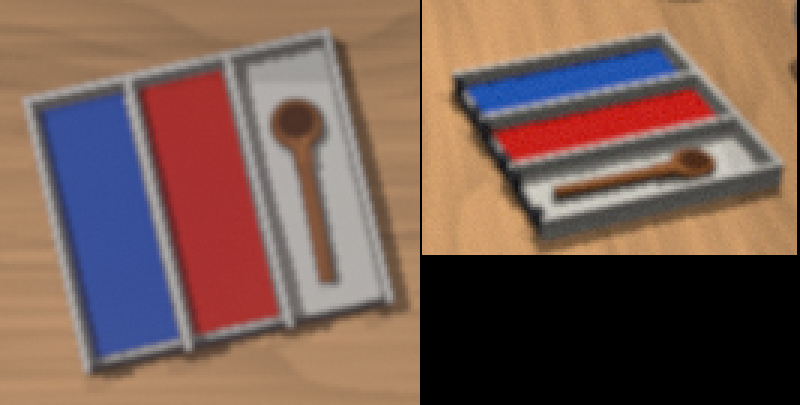

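The dark, notched end faces the robot, so the tray's +x points away from the base at a yaw of about 13°. Blue is the left lane and red the middle one. Now I'll measure positions and heights by combining the top and side views.

```bash
sed -i 's/(0,200,60),(4,255,255)/(0,185,50),(6,255,255)/; s/(174,200,60)/(174,185,50)/' h.py
python3 - <<'E'
from h import *
t=cv2.imread("pics/top0.png");s=cv2.imread("pics/side0.png");ct,cs=cam("top"),cam("side")
def ends(k):
    p=k[:,0,:].astype(float);vx,vy,x,y=cv2.fitLine(k,cv2.DIST_L2,0,.01,.01).ravel()
    r=cv2.minAreaRect(k);b=cv2.boxPoints(r);d=[np.linalg.norm(b[0]-b[1]),np.linalg.norm(b[1]-b[2])]
    e=[(b[0]+b[1])/2,(b[2]+b[3])/2] if d[0]<d[1] else [(b[1]+b[2])/2,(b[3]+b[0])/2]
    return e
for col in("blue","red"):
    bt=blobs(t,col);bs=blobs(s,col)
    for k in bt:
        r=cv2.minAreaRect(k);z=.009 if cv2.contourArea(k)>1500 else .012
        e=sorted([onplane(ct,q,z) for q in ends(k)],key=lambda q:-q[0]); d=e[0]-e[1]
        print("top",col,cv2.contourArea(k),np.round(r[0],1),np.round((e[0]+e[1])/2,4),"len",round(np.linalg.norm(d),3),"yaw",round(np.degrees(np.arctan2(d[1],d[0])),1),
          "ends",np.round(e,3).tolist())
    for k in bs: print("side",col,cv2.contourArea(k),[np.round(onplane(cs,q,.012),3).tolist() for q in ends(k)])
    for a in bt:
      for b in bs:
        X,g=tri(ct,cv2.minAreaRect(a)[0],cs,cv2.minAreaRect(b)[0])
        if g<.02: print("tri",col,np.round(X,3),round(g,4),cv2.contourArea(a),cv2.contourArea(b))
E
```

```text
top blue 1986.0 [241.4 179.3] [0.599  0.0861 0.009 ] len 0.208 yaw 13.5 ends [[0.7, 0.111, 0.009], [0.498, 0.062, 0.009]]
top blue 241.0 [142.9 238.6] [0.4505 0.3332 0.012 ] len 0.11 yaw 51.8 ends [[0.485, 0.377, 0.012], [0.416, 0.29, 0.012]]
side blue 492.5 [[0.703, 0.118, 0.012], [0.491, 0.072, 0.012]]
side blue 68.0 [[0.485, 0.372, 0.012], [0.414, 0.285, 0.012]]
tri blue [0.595 0.086 0.018] 0.0044 1986.0 492.5
tri blue [0.45  0.334 0.008] 0.0013 241.0 68.0
top red 374.5 [396.3 211.3] [ 0.5142 -0.304   0.012 ] len 0.055 yaw 55.6 ends [[0.53, -0.281, 0.012], [0.499, -0.327, 0.012]]
top red 359.5 [267.8 142.5] [0.6914 0.0184 0.012 ] len 0.062 yaw -76.9 ends [[0.698, -0.012, 0.012], [0.684, 0.048, 0.012]]
top red 234.5 [431.5 233.8] [ 0.4572 -0.3912  0.012 ] len 0.112 yaw 56.1 ends [[0.488, -0.345, 0.012], [0.426, -0.438, 0.012]]
side red 662.5 [[0.533, -0.283, 0.012], [0.427, -0.444, 0.012]]
side red 581.5 [[0.721, 0.033, 0.012], [0.508, -0.013, 0.012]]
tri red [ 0.466 -0.386  0.03 ] 0.0176 234.5 662.5
```

The top and side views agree: brush handle centre (0.450, 0.333) at z≈8 mm, yaw 52°. The spatula handle is at (0.457, −0.391), yaw 56°, with its blade where the geometry predicts. Now I'll check reach and wrist turn, then look at the brush from two wrist-camera positions.

```bash
cat >> h.py <<'E'
def q(psi): return [np.cos(psi/2),np.sin(psi/2),0,0]   # tool down, tool x at angle psi
def handle(col,near,z=.016):
    """handle contour in the wrist view nearest the expected world point -> cam, centre px, ends px"""
    c=cam("wrist");im=snapshot("wrist")
    P=c["R"]@np.array(near)+c["t"];u=np.array([c["fx"]*P[0]/P[2]+c["cx"],c["fy"]*P[1]/P[2]+c["cy"]])
    def gap(k): return np.linalg.norm(np.array(cv2.minAreaRect(k)[0])-u)
    k=min(blobs(im,col,300),key=gap);b=cv2.boxPoints(cv2.minAreaRect(k))
    if np.linalg.norm(b[0]-b[1])>np.linalg.norm(b[1]-b[2]): b=np.roll(b,1,axis=0)
    e=[(b[0]+b[1])/2,(b[2]+b[3])/2]
    e.sort(key=lambda p:-onplane(c,p,z)[0])   # head end has the larger world x
    return im,c,e,u
E
python3 - <<'E'
from h import *
O=np.array([.4675,.3548]);y=np.radians(51.8)
for nm,(P,a) in dict(brush=(O,51.8),spat=((.4776,-.361),56),pb=((.599,.086),13.5),pr=((.579,.0),13.5)).items():
  for f in(0,180):
    j=arm.ik([*P,.15],q(np.radians(a+f)));print(nm,f,None if j is None else np.round(j,2))
n=np.array([-np.sin(y),np.cos(y)])
psi=y+(np.pi if arm.ik([*O,.15],q(y)) is None or abs(arm.ik([*O,.15],q(y))[6])>abs(arm.ik([*O,.15],q(y+np.pi))[6]) else 0)
arm.move_gripper(.65); near=(.45,.333,.012)
H=[]
for i,d in enumerate((.08,0)):
    arm.movep([*(O+d*n),.22],q(psi)); H.append(handle("blue",near)); cv2.imwrite(f"pics/wb{i}.png",H[-1][0])
for i in(0,1):
    X,g=tri(H[0][1],H[0][2][i],H[1][1],H[1][2][i]);print("end",np.round(X,4),round(g,4))
e=[onplane(H[1][1],p,.016) for p in H[1][2]];d=e[0]-e[1];print(np.round(e,4),np.linalg.norm(d),np.degrees(np.arctan2(d[1],d[0])),H[1][2],arm.read_time())
E
```

```text
brush 0 [-0.92  0.73  0.37  1.78 -0.39  0.7  -1.  ]
brush 180 [-0.49  0.72 -0.32  1.76  0.32  0.71  1.49]
spat 0 [ 0.26  0.79  0.59  1.75 -0.59  0.79  0.55]
spat 180 [ 0.03  1.02  1.13  1.75 -1.04  1.1  -2.21]
pb 0 [-0.51  0.79  0.57  1.73 -0.57  0.79 -1.  ]
pb 180 [-0.09  0.73 -0.14  1.71  0.14  0.71  1.5 ]
pr 0 [-0.39  0.77  0.59  1.8  -0.6   0.76 -0.81]
pr 180 [ 0.05  0.7  -0.15  1.79  0.15  0.67  1.63]
end [0.4854 0.3788 0.0121] 0.0009
end [0.4163 0.2918 0.0123] 0.0067
[[0.4856 0.379  0.016 ]
 [0.4155 0.2903 0.016 ]] 0.11297837247223581 51.667885058166306 [array([275.99997, 167.99997], dtype=float32), array([275.99997, 280.99997], dtype=float32)] 2.075
```

View pics/wb1.png

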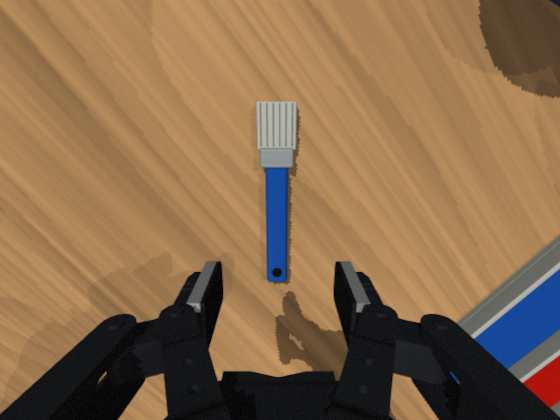

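The wrist view shows the brush handle running from (276,168) at the collar to (276,281) at the tail, head up. Its length is 113 mm (115 expected) and z≈12–16 mm, so it fits. I'll measure the tray from two wrist positions now, while the gripper is empty.

```bash
python3 - <<'E'
from h import *
y=np.radians(13.5);ax=np.array([np.cos(y),np.sin(y)]);n=np.array([-ax[1],ax[0]])
C={"blue":np.array([.599,.086]),"red":np.array([.599,.086])-.086*n}
V=[]
for i,d in enumerate((.06,-.06)):
    p=C["red"]+.043*n-.10*ax+d*n
    arm.movep([*p,.29],q(y));c=cam("wrist");im=snapshot("wrist");cv2.imwrite(f"pics/wt{i}.png",im)
    r={}
    for col in C:
        k=blobs(im,col,1500)[0];b=cv2.boxPoints(cv2.minAreaRect(k))
        b=cv2.approxPolyDP(cv2.convexHull(k),.03*cv2.arcLength(k,True),True)[:,0,:].astype(float)
        L=np.array([onplane(c,u,.009)[:2]-C[col] for u in b]);
        r[col]={(int(np.sign(l@ax)),int(np.sign(l@n))):u for l,u in zip(L,b)}
        print(i,col,len(b),[np.round([l@ax,l@n],4).tolist() for l in L])
    V.append((c,r))
for col in C:
    for s in V[0][1][col]:
        if s in V[1][1][col]:
            X,g=tri(V[0][0],V[0][1][col][s],V[1][0],V[1][1][col][s]);print(col,s,np.round(X,4),round(g,4))
print(arm.read_time())
E
```

```text
0 blue 4 [[0.0791, -0.0351], [-0.1057, -0.033], [-0.1061, 0.0392], [0.0787, 0.037]]
0 red 4 [[0.0795, -0.0357], [-0.1076, -0.0332], [-0.1068, 0.0391], [0.0791, 0.0374]]
1 blue 4 [[0.0786, -0.0349], [-0.1074, -0.0325], [-0.1063, 0.0386], [0.0786, 0.0374]]
1 red 4 [[0.0787, -0.0355], [-0.1073, -0.0325], [-0.1074, 0.0375], [0.0787, 0.0367]]
blue (1, -1) [0.6836 0.0703 0.0098] 0.0004
blue (-1, -1) [0.5035 0.0293 0.0107] 0.0016
blue (-1, 1) [0.4862 0.0993 0.0073] 0.0002
blue (1, 1) [0.6666 0.1402 0.01  ] 0.0001
red (1, -1) [ 0.7042 -0.0137  0.0094] 0.0007
red (-1, -1) [ 0.5227 -0.0541  0.011 ] 0.0003
red (-1, 1) [0.5049 0.0143 0.0042] 0.0005
red (1, 1) [0.6877 0.0569 0.007 ] 0.0005
3.825
```

View pics/wt1.png

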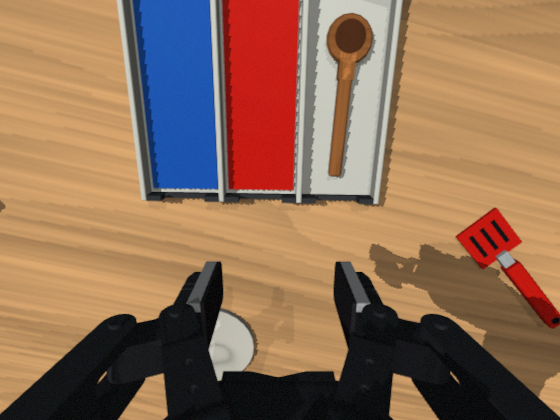

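The near, dark grey wall with its notches is at row ~195. The liners' tops triangulate to z≈9 mm, 72 mm wide, in the expected places, and the spoon is in the right lane at (345,90). Next I'll grasp the brush and carry it over the tray, then look before lowering.

```bash
cat >> h.py <<'E'
YT=np.radians(13.2);AX=np.array([np.cos(YT),np.sin(YT)]);NT=np.array([-AX[1],AX[0]])
LB=np.array([.599,.0861])+.0007*AX+.002*NT; LR=LB-.086*NT
ZG=.078
def grasp(P,psi):
    arm.movep([*P,.15],q(psi));arm.line_to([*P,ZG+.01],.12);arm.line_to([*P,ZG],.05)
    print("ft before",np.round(arm.read_ft_force(),1))
    arm.move_gripper(0.,40);print("opening",arm.read_opening(),"F",arm.read_finger_force())
    arm.line_to([*P,ZG+.12],.12);print("lifted",arm.read_opening(),arm.read_finger_force(),np.round(arm.read_ft_force(),2),arm.read_time())
E
python3 - <<'E'
from h import *
grasp(np.array([.4676,.3562]),np.radians(51.7))
arm.movep([*LB,.17],q(YT));print(arm.read_tool_pos(),arm.read_time())
cv2.imwrite("pics/carry1.png",snapshot("wrist"))
E
```

```text
ft before [-0.7  0.2 -0.5]
opening 0.2214910708377377 F 40.67313373088837
lifted 0.2173000315042383 40.331103801727295 [-0.72  0.2  -1.1 ] 7.9667
[0.59882166 0.09097    0.16963164] 9.1167
```

View pics/carry1.png

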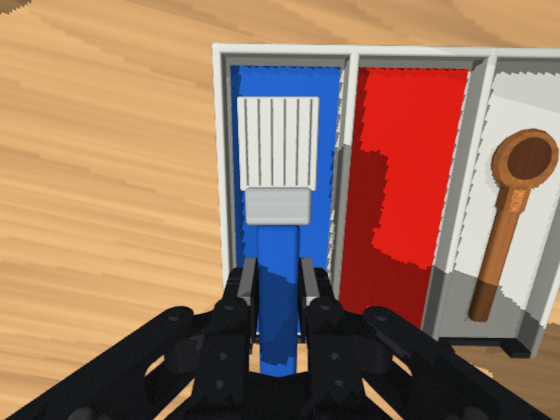

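The brush is held square, head towards the plain end, over the blue lane (liner edges at columns 232–345 at row 66, brush at 278). The lane looks slightly to the right of the brush, so I'll check the settled pose and remeasure the liner's edges before lowering.

```bash
python3 - <<'E'
from h import *
c=cam("wrist");print(arm.read_tool_pos(),LB,2*np.degrees(np.arctan2(*arm.read_eef_rot()[[1,0]])) )
for u in((232,66),(345,66),(472,68),(360,68)):
    w=onplane(c,u,.009)[:2];print(u,np.round([(w-LB)@AX,(w-LB)@NT],4))
for u in((240,97),(317,97),(278,97),(278,375)):
    w=onplane(c,u,.170-.078+.012)[:2];print(u,np.round([(w-LB)@AX,(w-LB)@NT],4))
E
```

```text
[0.59880335 0.09135513 0.16972984] [0.5992248 0.088207 ] 13.462934441035086
(232, 66) [0.1068 0.0348]
(345, 66) [ 0.1072 -0.0412]
(472, 68) [ 0.1064 -0.1267]
(360, 68) [ 0.106  -0.0514]
(240, 97) [0.0844 0.019 ]
(317, 97) [ 0.0846 -0.0124]
(278, 97) [0.0845 0.0035]
(278, 375) [-0.0597  0.0028]
```

Directly from the image, the brush sits about 5 mm left of the lane's centre line, with yaw within a degree. I'll correct for that and set it down with force readings.

```bash
cat >> h.py <<'E'
YP=np.radians(12.6)
def place(P):
    arm.line_to([*P,.17],.05,ori=q(YP));arm.line_to([*P,ZG+.009+.008],.12)
    f0=np.array(arm.read_ft_force())
    z=ZG+.017
    while z>ZG+.004:
        z-=.002;arm.line_to([*P,z],.03);f=np.array(arm.read_ft_force())-f0
        if f[2]>2.5: break
    print("down at",z,"df",np.round(f,1),np.round(arm.read_tool_pos(),4))
    arm.move_gripper(.40);print("open",arm.read_opening(),np.round(arm.read_ft_force(),1))
    arm.line_to([*P,.17],.12)
E
python3 - <<'E'
from h import *
place(LB-.005*NT);arm.line_to([*(LB-.005*NT-.03*AX),.25],.2)
print(arm.read_tool_pos(),arm.read_time());cv2.imwrite("pics/placed1.png",snapshot("wrist"))
E
```

```text
down at 0.08499999999999999 df [-4.9  0.3 13.7] [0.6007 0.0832 0.0873]
open 0.40069640206241686 [-0.2 -0.5 -0.5]
[0.5708118  0.076914   0.24915061] 13.175
```

View pics/placed1.png

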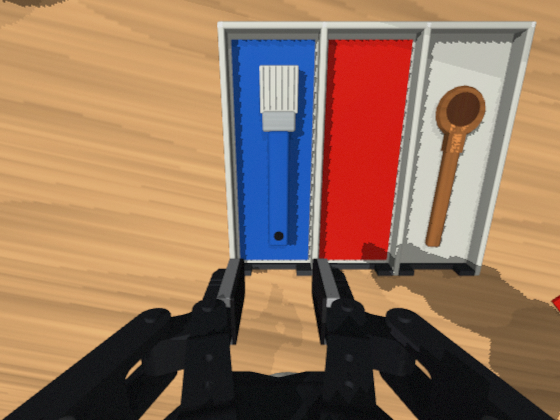

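The brush lies flat and centred in the blue lane (278, 65–245), head at the plain end, and the spoon hasn't moved. Next is the spatula: two wrist views, then the grasp.

```bash
python3 - <<'E'
from h import *
O=np.array([.4776,-.361]);y=np.radians(56);a=np.array([np.cos(y),np.sin(y)]);n=np.array([-a[1],a[0]])
arm.move_gripper(.65);V=[]
for i,d in enumerate((.07,0)):
    arm.movep([*(O+d*n-.03*a),.24],q(y));arm.pause(.15);c=cam("wrist");im=snapshot("wrist");cv2.imwrite(f"pics/ws{i}.png",im)
    r={}
    for k in blobs(im,"red",150):
        rc=cv2.minAreaRect(k);w=onplane(c,rc[0],.01)[:2]
        if np.linalg.norm(w-O)<.09:
            b=cv2.boxPoints(rc);L=np.array([onplane(c,u,.01)[:2] for u in b])@a;o=np.argsort(L)
            e=(b[o[:2]].mean(0),b[o[2:]].mean(0));print(i,cv2.contourArea(k),np.round([w-O],4)@np.c_[a,n],e)
            r["blade" if (w-O)@a>.03 else "handle"]=e
    V.append((c,r))
for nm in V[0][1]:
    if nm in V[1][1]:
        z=.016 if nm=="handle" else .005
        for j in(0,1):
            X,g=tri(V[0][0],V[0][1][nm][j],V[1][0],V[1][1][nm][j])
            w=onplane(V[1][0],V[1][1][nm][j],z);print(nm,j,np.round(X,4),round(g,4),"plane",np.round(w,4),"along/across",np.round([(w[:2]-O)@a,(w[:2]-O)@n],4))
print(arm.read_time(),np.round(arm.read_tool_pos(),4))
E
```

```text
0 4044.5 [[ 6.82846955e-02 -1.89169352e-05]] (array([356.5, 123. ], dtype=float32), array([356.5,  53. ], dtype=float32))
0 2301.5 [[-0.03142181 -0.00044733]] (array([344.14072, 253.49127], dtype=float32), array([353.34897, 138.38791], dtype=float32))
1 4075.0 [[ 0.06781621 -0.00057616]] (array([280.9627  , 121.783424], dtype=float32), array([279.43127,  51.33845], dtype=float32))
1 2152.0 [[-0.03158761 -0.00055917]] (array([280., 252.], dtype=float32), array([280., 137.], dtype=float32))
blade 0 [ 0.5    -0.3301  0.0149] 0.0006 plane [ 0.4997 -0.3307  0.005 ] along/across [ 0.0374 -0.0014]
blade 1 [ 0.5321 -0.2799  0.0007] 0.0003 plane [ 0.5317 -0.2806  0.005 ] along/across [0.0969 0.0001]
handle 0 [ 0.4249 -0.4405  0.0074] 0.0001 plane [ 0.4272 -0.437   0.016 ] along/across [-0.0912 -0.0007]
handle 1 [ 0.4915 -0.3412  0.0107] 0.0004 plane [ 0.4917 -0.341   0.016 ] along/across [ 0.0245 -0.0005]
16.0167 [ 0.4599 -0.3854  0.24  ]
```

The spatula matches its given sizes: blade along +37 to +97 mm, handle −91 to +24 mm, so its origin is 2 mm ahead of my estimate, with plausible heights. Now I'll grasp it and carry it over the red lane.

```bash
python3 - <<'E'
from h import *
grasp(np.array([.4776,-.361]),np.radians(56))
arm.movep([*(LR-.003*NT),.18],q(YP));arm.pause(.2);c=cam("wrist");im=snapshot("wrist");cv2.imwrite("pics/carry2.png",im)
print(np.round(arm.read_tool_pos(),4),np.round(LR,4),arm.read_opening(),arm.read_time())
E
```

```text
ft before [-0.6  0.3  0.4]
opening 0.22130431602114653 F 40.500476360321045
lifted 0.21930354753075534 40.17965912818909 [-0.13 -0.43 -0.68] 19.0667
[6.195e-01 2.000e-04 1.802e-01] [0.6189 0.0045] 0.21866833672791547 20.7667
```

View pics/carry2.png

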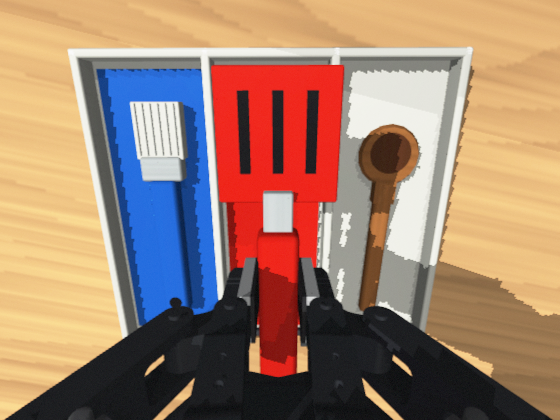

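The spatula is held square over the red lane, blade at columns 211–345, with the divider tops at about 207 and 335. I'll measure its offset from the lane numerically and place it.

```bash
python3 - <<'E'
from h import *
c=cam("wrist");f=lambda u,z:(onplane(c,u,z)[:2]-LR)
a=np.array([np.cos(YP),np.sin(YP)]);n=np.array([-a[1],a[0]])
W=[f(u,.024) for u in((207,56),(336,54))];B=[f(u,.18-.078+.005) for u in((213,66),(343,66))]
print("walls",[np.round([w@a,w@n],4) for w in W],"blade",[np.round([w@a,w@n],4) for w in B])
dl=np.mean([w@n for w in W]);db=np.mean([w@n for w in B]);tip=np.mean([w@a for w in B]);wl=np.mean([w@a for w in W])
print("lane",dl,"blade",db,"tip",tip,"endwall",wl,"width",(W[0]-W[1])@n)
s=dl-db;assert abs(s)<.01 and abs((W[0]-W[1])@n-.086)<.008
P=LR-.003*NT+s*n-.002*a
place(P);arm.line_to([*(P-.03*AX),.25],.2)
print(arm.read_time());cv2.imwrite("pics/placed2.png",snapshot("wrist"))
E
```

```text
walls [array([0.1119, 0.0416]), array([ 0.113 , -0.0427])] blade [array([0.0964, 0.0225]), array([ 0.0963, -0.0319])]
lane -0.0005233267606556506 blade -0.00473398262916256 tip 0.09632895643785074 endwall 0.11245922757435592 width 0.0842548209165975
down at 0.087 df [0.8 0.2 2.7] [0.617  0.0051 0.0874]
open 0.40242335910489124 [ 0.3 -0.3 -0.2]
24.625
```

View pics/placed2.png

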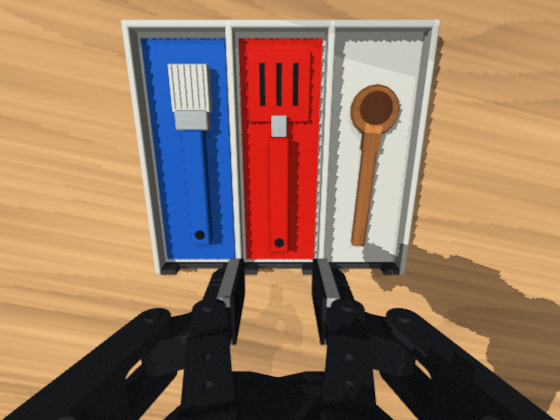

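Both tools lie flat in their own lanes with their handles at the dark end: the spatula at (280, 50–250) and the brush at (190, 65–240). The spoon is undisturbed and the gripper is clear, so I'm handing in.

```bash
python3 -c "
from station import arm,ticket
arm.pause(.3);print(ticket.finish_job())"
```

```text
the job is handed in; nothing more can be done
None
```

The brush lies flat in the blue lane and the spatula in the red lane, both with handles at the dark notched end; the spoon was left alone, and the job was handed in at about 25 s.

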